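Unlock the pantry cutlery chest and hold the spring lock open

TASK

The green cutlery chest on the pantry counter is locked and a jar stands on its keyhole: take the jar off and set it down upright on the counter, without dropping or toppling it. Then put the brass key in the keyhole, work it past the sticky pins until it is fully home, and turn it clockwise a quarter turn as far as it goes. The lock is sprung, so finish still gripping the key and holding it turned; leave the black key and everything else on the counter where they are.

Things in the scene. Friction and masses are not known exactly. Their poses are not given: they have to be found in the camera images.
- chest: Dark green wooden cutlery chest with brass corners, 180 (x) by 260 (y) mm, 100 high, fixed to the counter; its flat lid stays shut. Origin: centre of the underside; z up. A brass lock plate, 44 by 44 mm, lies flush in the lid, its centre at x = -40 mm, y = 0 of the chest. Nothing else on the lid is above 6 mm but the jar.
- keyhole (a point): Centre of the keyhole, level with the lid (100 mm above the counter). A straight vertical slot, 15.2 mm long along the chest's x and 7.2 mm wide along its y, edges chamfered 1.5 mm, in the 8 mm thick plate; below it the turning plug has a slot of the same size. Two pairs of sticky pins lie in the plug: rocking the key a few degrees while pressing helps it past them. Axes as the chest's.
- lock (a joint): Turn of the plug in rad: 0 = locked (slot along the chest's x), growing clockwise from above, stop at 1.5. A spring turns it back to 0 when let go (0.02 to 0.08 N m). Only a key fully home (collar within 3 mm of the plate) can turn it; a turned key cannot be pulled out. The key has about 0.09 rad of play in the slot, so it must itself turn about 1.6 rad.
- upper_pin (a joint): One of the upper pair of sticky pins, 17 mm below the lid, facing each other from the two ends of the slot: 0 = sticking 3 mm into the slot, about 0.0024 m = pushed aside by the blade. A straight push past a pair takes about 7 to 15 N; while the key is rocked by about 0.06 rad either way it is less, and slow pressing pays.
- lower_pin (a joint): One of the lower pair of sticky pins, 25 mm below the lid; otherwise the same.
- bolt (a joint): Small steel bolt lying on the lid, 45 by 12 by 6 mm, its middle about 95 mm behind the keyhole: 0 = locked; the lock draws it 0.02 m towards the keyhole as it turns.
- brass_key: Brass key with a square bow, 69 mm tall, 60 g, upright in either slot of the key block. Origin: blade tip; z up to the bow. Blade 14 wide (x), 6 thick (y) up to 26 mm, the lowest 10 tapering to a rounded nose; neck of 6; collar of 20 diameter from 37 to 41; flat bow 30 wide (x), 9 thick (y) from 41 to 69 mm. Home: collar on the lock plate, tip 37 below. Same after a half turn. Grip across y.
- black_key: The other key, with a round black bow of 30 mm and a steel blade, otherwise of the same size and origin. Not needed; stays in its slot in the key block.
- key_block: Light wooden block, 150 (x) by 50 (y) mm, 45 high, fixed to the counter. Origin: centre of the underside. Two vertical slots, 17 by 9 mm, long side along the block's x, at x = -45 and +45 mm; the keys stand in them along the slots, collars resting on the top (tips 8 mm above the counter), and lift straight out by 40 mm.
- jar: White ceramic jar with a wooden cap, a cylinder 48 mm in diameter, 75 high, 130 to 250 g. Origin: centre of its underside. At the start it stands on the chest's lid over the keyhole. It must end on the counter, for which the counter to the front left of the chest (x 0.40 to 0.46, y 0.32 to 0.40) is always empty.
- bowls: Two nested white bowls, 140 mm in diameter, 72 high, on the left. Origin: centre of the underside. Leave alone.
- mug: Blue mug, 76 mm in diameter, 90 high, on the right. Origin: centre of the underside. Leave alone.
- pepper_mill: Turned wooden pepper mill, 52 mm in diameter, 145 high, to the left of the chest, farther back. Origin: centre of the underside. Leave alone.
Things that resemble listed ones, but are neither listed nor needed, are in the scene too. Of the things that look like the jar, the smallest one is meant.

How it is judged:
On the way, in this order (a step that is already met when the one before it is completed fails the run):
1. the jar stands upright on the counter, let go, off the chest (height (world z) of jar below 0.012 m and angle between jar's own z axis and vertical below 0.15 rad and linear speed of jar below 0.03 m/s and contact force between jar and chest below 0.1 N and contact force between jar and the fingers below 0.1 N), for 0.2 s.
2. the brass key is fully home in the keyhole, not yet turned (horizontal distance between brass_key and keyhole below 0.005 m and z of brass_key in the frame of keyhole below -0.033 m and angle between brass_key's own z axis and vertical below 0.15 rad and value of joint lock below 0.3 rad), for 0.05 s.
3. the key is turned a quarter, clockwise, and held (horizontal distance between brass_key and keyhole below 0.005 m and z of brass_key in the frame of keyhole below -0.033 m and angle between brass_key's own z axis and vertical below 0.15 rad and value of joint lock above 1.3 rad and contact force between the fingers and brass_key above 1 N), for 0.2 s.
At the end, for the whole second after the job is handed in: Brass key home (tip over 33 mm below the lid, within 5 mm of the hole's centre, upright to 0.15 rad), lock beyond 1.3 rad and still, fingers gripping the key over 1 N; jar upright, at rest, released, on the counter, off the chest; black key within 20 mm, the rest within 30 mm of their starts (all of step 1 and all of step 3 and velocity of joint lock between -0.2 and 0.2 rad/s and distance of black_key from where it was at the start of the episode below 0.02 m and distance of each of bowls, mug, pepper_mill from where it was at the start of the episode below 0.03 m); the arm keeps its last pose, push and grip.
It fails at once if the jar is dropped (falls free faster than 0.8 m/s) (linear speed of jar above 0.8 m/s and contact force between jar and the fingers below 0.05 N).
It fails at once if the jar is toppled (tilted by more than 0.8 rad) (angle between jar's own z axis and vertical above 0.8 rad).
It fails at once if the black key is taken or disturbed (moved by more than 20 mm) (distance of black_key from where it was at the start of the episode above 0.02 m).
It fails at once if a bystander is moved by more than 30 mm (distance of any of bowls, mug, pepper_mill from where it was at the start of the episode above 0.03 m).
It also fails if it takes over 72 s, if anything falls off the work surface, if the arm or the gripper's body presses on something with over 40 N, if the wrist force passes 120 N, or if a joint passes its speed limit or range.

ROBOT

A 6-joint arm with a two-finger parallel gripper is mounted at the origin on the work surface. World frame = base frame: x ahead of the robot, y to its left, z up, the work surface at z = 0. Lengths are in m, angles in rad, forces in N, time in s.
With the tool pointing down it reaches from about 0.3 to 0.875 m from the base axis. Payload 6.4 kg.
Tool frame: the origin (TCP) lies midway between the tips of the shut fingers; the grasp point (between the pads) lies 19 mm behind it; z points along the fingers, y is the line along which they close (so a half turn about z gives the same grasp; the last joint's range is limited). The gripper opens to 85 mm and grips with 20 to 120 N. Pads are 22 mm wide; open, the fingers measure 114 mm over their backs; the gripper's body (76 mm by 85 mm) begins 54 mm behind the grasp point. The pads swing forward as they close: fully open they stand 13 mm farther back than shut.
Start: joints at [1.144, 0.181, 1.607, -0, 1.354, -0.206], TCP at [0.126, 0.561, 0.231] pointing down, gripper open.
Joint ranges: [-2.99, 2.99], [-0.89, 2.07], [0.3, 2.58], [-1.14, 4.28], [0, 2.63], [-3.12, 3.12]. Speed limits (rad/s): [2.57, 2.57, 3.01, 3.14, 3.14, 3.14].

INTERFACE

Orientations are given as a unit quaternion [w, x, y, z].
In Python, from bench import ctrl gives the robot as it stands.
- The arm moves only by the tool drive_tool, never from a script. Its argument "plan" is a list that holds one entry, the list of rows, each a list of 4 numbers: the shift along the tool's x, y, z scaled (see below), then the turn about the tool's z scaled (see below). In form: [[[x, y, z, roll], ...]]. A call has 1 to 12 rows; each row is the pose to reach, as a shift and turn from the pose commanded when the call began, along the tool's axes at that moment, turning the shorter way round; what a row does not reach only later rows make up. The controller multiplies each number of a shift by 400 mm and each number of a turn by 180 degrees. A row lasts 1/12 s, in which the tool goes at most 41.7 mm and 7.16 degrees, less where a joint would pass 70% of its speed; a pose out of reach is approached as far as the arm can. A call with a number of a shift or a turn outside -1 to 1 is refused whole. A call with a gripper value outside its range is refused whole. "jaw" is the closure, from 0 (fully open) to 1 (shut), set as the call begins (left out, the last holds). The fingers move at their own pace and stop on an object; the grip force is fixed at half the most. Time passes only in rows, so rows that repeat a pose let the fingers close. It gives the time, the measured TCP pose, the force, the opening and the grip force at its end, in the units of the state.
- ctrl.get_obs(): the state, without advancing time (a new reading comes with each control period).
- ctrl.camera(name): name is "scene" or "top" or "wrist"; returns (picture, depth): 480x640x3 uint8, red, green, blue; 480x640 float32, m along the optical axis (not along the pixel's ray), 0 where there is no reading.
- ctrl.camera_info(name): a dict with "camera_matrix" (3x3 intrinsics, pixels), "R" (3x3) and "t" (3): a world point X has camera coordinates R X + t; the wrist camera has in their place "T_tool_cam" (4x4, takes a point from camera to tool coordinates, whose origin is the TCP and whose axes are the flange's). Camera axes: x right, y down, z forward; pixel columns grow to the right and rows downward; lengths in m; the calibration is good to about 2 mm. The wrist camera is an equidistant fisheye: a pixel r from the principal point sees the ray r / f radians off the axis. A picture is of the moment at which its call begins: read the wrist's pose just before it. camera_info takes no time and is no camera call.
- ctrl.hand_in(): hands the job in; it is judged then, once.
The state is a dict: "time_s": time; "q": joint angles; "dq": joint speeds; "joint_efforts": joint torques, N m; "eef_pos": TCP position; "eef_rot": TCP orientation; "wrist_force": force on the tool from outside, world axes, zero at the start; "torque": the same for the moment, N m; "opening": opening from 0.0 (shut) to 1.0 (fully open); "grasp_force": force on a finger pad.
Only numpy, scipy, OpenCV 4.12 (cv2) and the standard library are available. Lean on these libraries where they do the work, as an engineer would, in place of code of your own. Each camera call takes 0.05 s, during which the arm holds its last target. There are 200 camera calls.

## Working session

There is one attempt and no reset: what is moved stays moved. The work goes in short steps, Python scripts to look and compute and a tool call to move; the robot and the scene stay as the last step left them, time stands still between calls to the robot, and variables do not carry over. Pictures are saved under pics/ and viewed, at most 10 in all, crops included, and the job is handed in when it is done.

Besides the shell and the picture viewer there is one more tool, called as name(argument=value, ...), one argument or row to a line, values as JSON. drive_tool: Moves the arm, as the interface text tells. Its arguments: {"type":"object","properties":{"plan":{"type":"array"},"jaw":{"type":"number"}},"required":["plan"]}

```bash
mkdir -p pics; ls; cat > h.py <<'E'
import numpy as np, cv2
from bench import ctrl
def save(n,im): cv2.imwrite('pics/'+n+'.png',cv2.cvtColor(im,cv2.COLOR_RGB2BGR))
def snap(cam):
    im,d=ctrl.camera(cam); np.savez(''+cam+'.npz',im=im,d=d); return im,d
def load(cam):
    z=np.load(''+cam+'.npz'); return z['im'],z['d']
def pts(cam,d):
    i=ctrl.camera_info(cam);K=np.array(i['camera_matrix']);R=np.array(i['R']);t=np.array(i['t']).ravel()
    v,u=np.mgrid[:480,:640]
    c=np.stack([(u-K[0,2])/K[0,0]*d,(v-K[1,2])/K[1,1]*d,d],-1)
    return (c-t)@R   # R^T (c-t)
def ray(cam,uv,z):
    i=ctrl.camera_info(cam);K=np.array(i['camera_matrix']);R=np.array(i['R']);t=np.array(i['t']).ravel()
    uv=np.atleast_2d(uv).astype(float)
    c=np.c_[(uv[:,0]-K[0,2])/K[0,0],(uv[:,1]-K[1,2])/K[1,1],np.ones(len(uv))]
    o=-R.T@t; w=c@R
    return o+w*((z-o[2])/w[:,2:3])
E
python3 - <<'E'
from h import *
a,_=snap('scene');b,_=snap('top')
save('scene',a);save('top',b)
o=ctrl.get_obs();print({k:np.round(v,3) for k,v in o.items()})
for c in('scene','top'):
    i=ctrl.camera_info(c);print(c,-np.array(i['R']).T@np.array(i['t']).ravel(),i['camera_matrix'])
print(ctrl.camera_info('wrist'))
E
```

```text
pics
{'time_s': np.float64(0.1), 'q': array([ 1.144,  0.182,  1.608, -0.   ,  1.354, -0.206]), 'dq': array([ 0.002, -0.001, -0.002,  0.   ,  0.001,  0.001]), 'joint_efforts': array([ 0.0000e+00, -4.4588e+01, -3.5223e+01, -0.0000e+00,  4.0000e-03,
       -0.0000e+00]), 'eef_pos': array([0.126, 0.561, 0.23 ]), 'eef_rot': array([-0.   ,  0.11 ,  0.994, -0.001]), 'wrist_force': array([-0.756,  0.3  ,  0.012]), 'torque': array([-0.05 , -0.003, -0.029]), 'grasp_force': np.float64(0.0), 'opening': np.float64(0.999)}
scene [ 0.96987842 -0.40102513  0.81152538] [[433.21057541   0.         315.36562582]
 [  0.         433.21057541 241.94638337]
 [  0.           0.           1.        ]]
top [0.45675472 0.06171774 1.50523284] [[612.29490772   0.         315.56340597]
 [  0.         612.29490772 231.98133296]
 [  0.           0.           1.        ]]
{'camera_matrix': array([[371.64829954,   0.        , 320.13356239],
       [  0.        , 371.64829954, 237.91607903],
       [  0.        ,   0.        ,   1.        ]]), 'T_tool_cam': array([[-1.58780806e-04, -9.65902715e-01, -2.58905233e-01,
         6.55003579e-02],
       [ 9.99999980e-01, -1.84028986e-04,  7.32827776e-05,
        -9.83340809e-04],
       [-1.18430101e-04, -2.58905216e-01,  9.65902726e-01,
        -1.42047709e-01],
       [ 0.00000000e+00,  0.00000000e+00,  0.00000000e+00,
         1.00000000e+00]])}
```

View pics/scene.png

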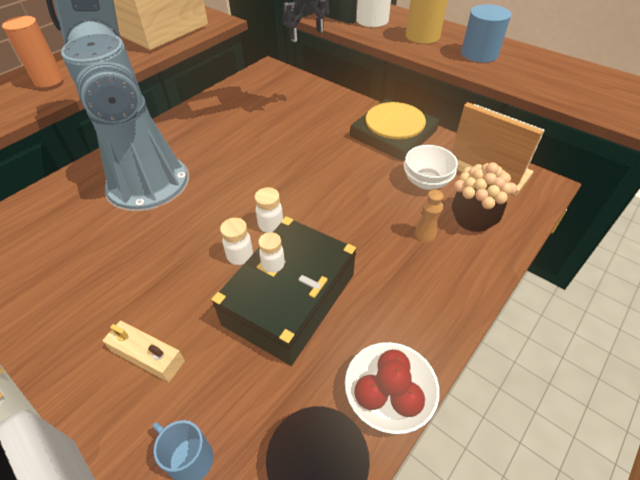

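View pics/top.png

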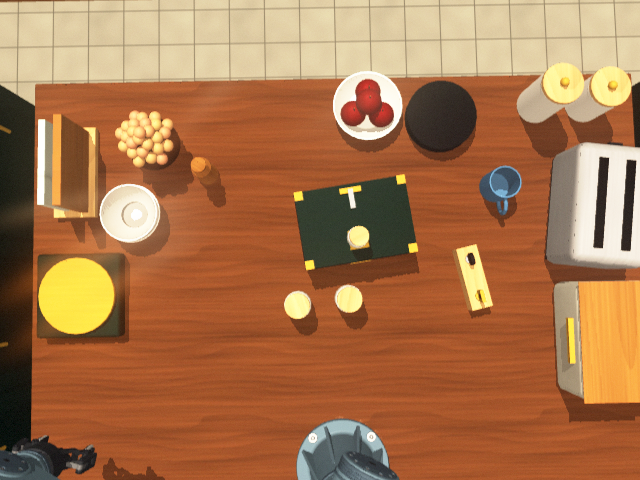

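The jar-like things are at scene (270,252), (237,240) and (268,210), which are (358,237), (349,299) and (298,305) in the top view. The one on the lid over the plate is the smallest and fits. The brass key's bow is at top (480,297) and the black one at (471,258). The bolt is at top (350,195).

```bash
python3 - <<'E'
from h import *
T,d=load('top');P=pts('top',d);S,ds=load('scene');Q=pts('scene',ds)
def crop(im,x0,y0,x1,y1,k): return cv2.resize(im[y0:y1,x0:x1],None,fx=k,fy=k,interpolation=cv2.INTER_CUBIC)
A=crop(S,215,180,335,300,3);B=crop(T,280,220,400,340,3);C=crop(S,95,310,195,390,3.6);D=crop(T,440,240,500,320,4.8)
def pad(i,w=400,h=300):
    f=min(w/i.shape[1],h/i.shape[0]);i=cv2.resize(i,None,fx=f,fy=f);o=np.zeros((h,w,3),np.uint8);o[:i.shape[0],:i.shape[1]]=i;return o
save('crop1',np.vstack([np.hstack([pad(A),pad(B)]),np.hstack([pad(C),pad(D)])]))
hsvT=cv2.cvtColor(T,cv2.COLOR_RGB2HSV);hsvS=cv2.cvtColor(S,cv2.COLOR_RGB2HSV)
# depth-based clusters
for n,I,X in(('top',hsvT,P),('scene',hsvS,Q)):
    z=X[...,2]; box=(X[...,0]>.2)&(X[...,0]<.95)&(abs(X[...,1])<.6)
    m=(box&(I[...,0]>18)&(I[...,0]<35)&(I[...,1]>80)&(I[...,2]>120)&(z>.02)&(z<.3)).astype(np.uint8)
    k,l,s,c=cv2.connectedComponentsWithStats(m)
    print(n)
    for j in range(1,k):
        if s[j,4]>=12:
            p=X[l==j]; print(np.round(c[j]),s[j,2:],'med',np.round(np.median(p,0),3),'zmax',np.round(np.percentile(p[:,2],95),3))
# heights & extents of tall blobs, top
for (u,v) in((358,237),(298,305),(349,299),(202,170),(130,213),(502,185)):
    p=P[v-4:v+5,u-4:u+5].reshape(-1,3);print(u,v,np.round(np.median(p,0),3))
E
```

```text
top
[563.  82.] [  42   41 1279] med [ 0.87  -0.497  0.183] zmax 0.189
[598.  86.] [ 14  36 326] med [ 0.869 -0.589  0.153] zmax 0.157
[133. 128.] [ 36  33 527] med [0.793 0.462 0.147] zmax 0.176
[154. 119.] [ 11  17 119] med [0.815 0.415 0.138] zmax 0.146
[161. 130.] [ 19  23 150] med [0.789 0.399 0.135] zmax 0.15
[ 93. 131.] [ 4  5 12] med [0.821 0.597 0.022] zmax 0.026
[122. 145.] [ 9  9 56] med [0.76  0.491 0.13 ] zmax 0.133
[146. 143.] [ 8  8 50] med [0.758 0.429 0.156] zmax 0.159
[167. 144.] [ 7  9 44] med [0.761 0.39  0.129] zmax 0.132
[157. 147.] [ 8  9 54] med [0.752 0.409 0.139] zmax 0.145
[131. 152.] [ 9  7 53] med [0.743 0.469 0.136] zmax 0.14
[140. 151.] [ 8  7 36] med [0.743 0.445 0.144] zmax 0.15
[150. 157.] [ 9  8 52] med [0.731 0.427 0.131] zmax 0.137
[137. 161.] [ 9  9 57] med [0.724 0.458 0.126] zmax 0.13
[160. 158.] [ 6  5 22] med [0.731 0.406 0.123] zmax 0.129
[400. 179.] [10 11 84] med [ 0.675 -0.144  0.099] zmax 0.104
[350. 189.] [ 23  10 116] med [ 0.653 -0.025  0.103] zmax 0.107
[298. 196.] [10 11 87] med [0.64  0.094 0.099] zmax 0.104
[359. 236.] [ 21  23 31
[... 1412 characters left out ...]
8  0.101] zmax 0.103
[271. 241.] [ 22  16 231] med [ 0.543 -0.04   0.175] zmax 0.177
[349. 248.] [13 10 89] med [0.639 0.091 0.101] zmax 0.103
[265. 270.] [22 15 87] med [ 0.54  -0.064  0.1  ] zmax 0.102
[318. 287.] [ 19  22 160] med [ 0.653 -0.03   0.105] zmax 0.107
[218. 298.] [ 14  13 114] med [ 0.515 -0.17   0.101] zmax 0.102
[140. 345.] [  75   51 1373] med [ 0.441 -0.325  0.045] zmax 0.072
[286. 336.] [ 16  14 143] med [ 0.674 -0.147  0.1  ] zmax 0.102
[  1. 370.] [ 3  6 12] med [ 0.349 -0.509  0.118] zmax 0.123
358 237 [ 0.538 -0.037  0.174]
298 305 [0.389 0.098 0.1  ]
349 299 [ 0.401 -0.018  0.1  ]
202 170 [0.7   0.311 0.114]
130 213 [0.618 0.51  0.004]
502 185 [ 0.67  -0.409  0.003]
```

View pics/crop1.png

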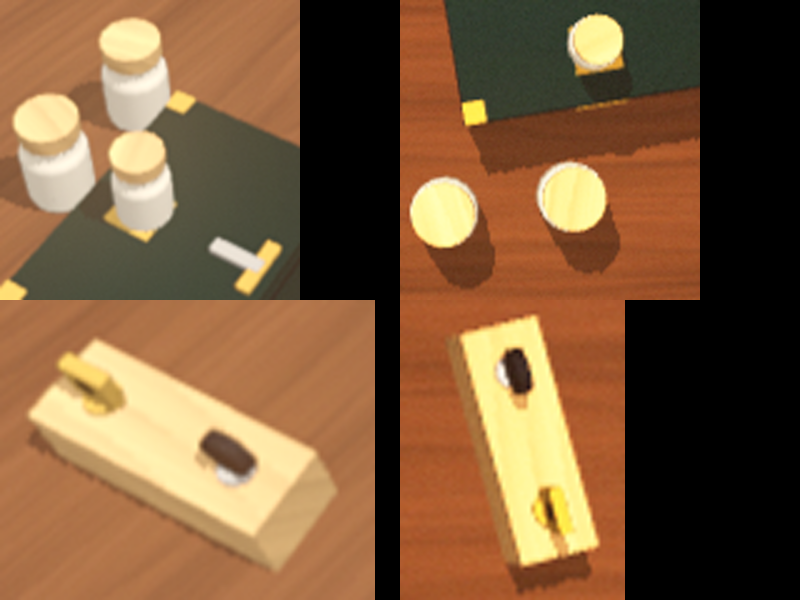

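```bash
cat >> h.py <<'E'
from scipy.spatial.transform import Rotation as Ro
def pose():
    o=ctrl.get_obs();w=np.array(o['eef_rot']);R=Ro.from_quat(np.r_[w[1:],w[0]]).as_matrix();return np.array(o['eef_pos']),R,o
def yaw(R): return np.degrees(np.arctan2(R[1,0],R[0,0]))
def go(target,psi=None,p=None,R=None):
    if p is None:p,R,o=pose()
    s=R.T@(np.array(target)-p)/.4
    r=0 if psi is None else -((psi-yaw(R)+180)%360-180)/180
    return np.round(np.r_[s,r],4)
E
python3 - <<'E'
from h import *
T,d=load('top');P=pts('top',d)
m=((abs(P[...,2]-.044)<.007)&(abs(P[...,0]-.44)<.12)&(abs(P[...,1]+.33)<.1)).astype(np.uint8)
m=cv2.morphologyEx(m,cv2.MORPH_OPEN,np.ones((3,3)))
c=max(cv2.findContours(m,0,1)[0],key=cv2.contourArea)
w=ray('top',c[:,0],.045)[:,:2]
r=cv2.minAreaRect((w*1000).astype(np.float32));print('block',r)
K=np.array([[.675,-.144],[.640,.094],[.516,-.167],[.482,.071]])
print('chest',K.mean(0),np.degrees(np.arctan2(.023,.159)),np.degrees(np.arctan2(.035,.238)))
p,R,o=pose();print(p,yaw(R))
print(go([.33,.26,.30],188.3),go([.541,-.039,.30],188.3))
E
```

```text
block ((445.3611145019531, -319.08056640625), (149.5843963623047, 51.652957916259766), 13.051077842712402)
chest [ 0.57825 -0.0365 ] 8.230975101190328 8.365886124032592
[0.1257104  0.56057848 0.23046428] 167.3507397621244
[-0.6628 -0.6216 -0.173  -0.1164] [-1.3412 -1.2355 -0.1723 -0.1164]
```

drive_tool(
  plan=[
    [[-0.05, -0.05, -0.172, -0.116], [-0.66, -0.62, -0.172, -0.116], [-0.66, -0.62, -0.172, -0.116], [-0.66, -0.62, -0.172, -0.116], [-0.66, -0.62, -0.172, -0.116], [-0.66, -0.62, -0.172, -0.116], [-0.66, -0.62, -0.172, -0.116], [-0.66, -0.62, -0.172, -0.116], [-0.66, -0.62, -0.172, -0.116], [-0.66, -0.62, -0.172, -0.116], [-0.66, -0.62, -0.172, -0.116], [-0.66, -0.62, -0.172, -0.116]],
  ],
  jaw=0,
)

```text
time_s: 1.1
eef_pos: [0.3296, 0.2604, 0.2999]
eef_rot: [-0.0, -0.07, 0.998, 0.0]
wrist_force: [0.2, 0.1, -0.8]
opening: 1.003
grasp_force: 0.0
```

```bash
python3 -c "
from h import *
p,R,o=pose();print(p,yaw(R),R[:,2],o['q'],o['time_s']);print(go([.541,-.039,.30],188.3))"
```

```text
[0.32961225 0.26044621 0.29994174] -171.95153802930935 [-3.30617075e-04  1.89804704e-04 -9.99999927e-01] [ 3.84247655e-01 -2.40178259e-01  1.87881413e+00  3.00586613e-04
  1.50319214e+00 -1.32704114e+00] 1.1
[-4.184e-01 -8.152e-01 -5.000e-04 -1.400e-03]
```

drive_tool(
  plan=[
    [[-0.418, -0.815, 0, -0.001], [-0.418, -0.815, 0, -0.001], [-0.418, -0.815, 0, -0.001], [-0.418, -0.815, 0, -0.001], [-0.418, -0.815, 0, -0.001], [-0.418, -0.815, 0, -0.001], [-0.418, -0.815, 0, -0.001], [-0.418, -0.815, 0, -0.001], [-0.418, -0.815, 0, -0.001], [-0.418, -0.815, 0, -0.001], [-0.418, -0.815, 0, -0.001]],
  ],
)

```text
time_s: 2.02
eef_pos: [0.5417, -0.0374, 0.2988]
eef_rot: [-0.001, -0.073, 0.997, 0.001]
wrist_force: [0.4, -0.3, -0.5]
opening: 0.999
grasp_force: 0.0
```

```bash
cat >> h.py <<'E'
def wray(uv,p,R,z):
    i=ctrl.camera_info('wrist');K=i['camera_matrix'];M=i['T_tool_cam']
    uv=np.atleast_2d(uv).astype(float);d=(uv-K[:2,2])/K[0,0];th=np.linalg.norm(d,axis=1,keepdims=True)+1e-12
    c=np.c_[np.sin(th)*d/th,np.cos(th)]
    w=c@M[:3,:3].T@R.T; o=p+R@M[:3,3]
    return o+w*((z-o[2])/w[:,2:3])
def wpix(X,p,R):
    i=ctrl.camera_info('wrist');K=i['camera_matrix'];M=i['T_tool_cam']
    c=((np.atleast_2d(X)-p)@R-M[:3,3])@M[:3,:3]
    r=np.linalg.norm(c[:,:2],axis=1,keepdims=True);th=np.arctan2(r,c[:,2:])
    return K[:2,2]+K[0,0]*th*c[:,:2]/r
E
python3 - <<'E'
from h import *
p,R,o=pose();print(p,yaw(R))
a,d=snap('wrist');save('w1',a)
print(wpix([[.541,-.039,.175],[.539,-.042,.1]],p,R))
print(go([.541,-.039,.122],188.3))
E
```

```text
[ 0.541737   -0.03739225  0.29882575] -171.6422896998819
[[319.04014117 229.85111093]
 [316.2738983  208.3487716 ]]
[ 0.0005 -0.0071  0.4427  0.0008]
```

View pics/w1.png

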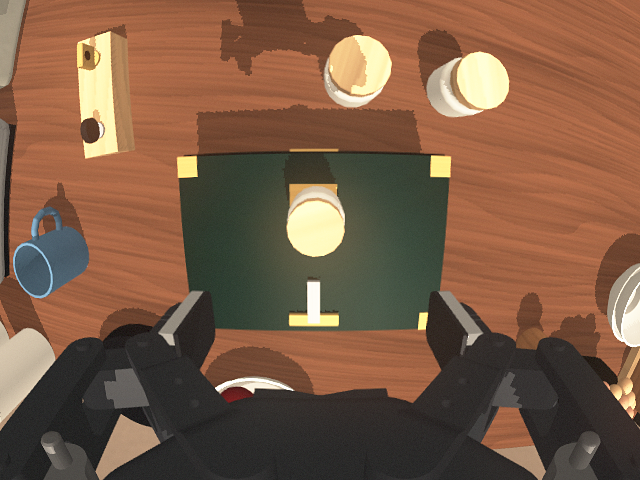

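The jar's cap is at (315,228), centred between the open fingers at (190,330) and (450,330). The chest's edges line up with the picture's axes, so the yaw is right. I go down to grasp the jar.

drive_tool(
  plan=[
    [[0.004, 0.009, 0.1, 0.001], [0.004, 0.009, 0.2, 0.001], [0.004, 0.009, 0.28, 0.001], [0.004, 0.009, 0.35, 0.001], [0.004, 0.009, 0.4, 0.001], [0.004, 0.009, 0.43, 0.001], [0.004, 0.009, 0.442, 0.001], [0.004, 0.009, 0.442, 0.001]],
  ],
)

```text
time_s: 2.73
eef_pos: [0.5387, -0.0328, 0.1228]
eef_rot: [-0.001, -0.073, 0.997, 0.0]
wrist_force: [0.1, -0.4, 1.1]
opening: 1.004
grasp_force: 0.0
```

```bash
python3 -c "
from h import *
p,R,o=pose();print(p,yaw(R));print(go([.540,-.0415,.122],188.3))"
```

```text
[ 0.53867215 -0.0328213   0.12283904] -171.6807431580627
[-0.0001 -0.022   0.0021  0.0001]
```

I got the sign of the y correction wrong (nothing touched), so I correct it and then close.

drive_tool(
  plan=[
    [[0, -0.022, 0.002, 0], [0, -0.022, 0.002, 0], [0, -0.022, 0.002, 0]],
  ],
)

```text
time_s: 2.98
eef_pos: [0.5417, -0.0437, 0.1241]
eef_rot: [0.001, -0.071, 0.997, -0.001]
wrist_force: [0.3, -0.1, -0.3]
opening: 1.0
grasp_force: 0.0
```

drive_tool(
  plan=[
    [[0, 0, 0, 0], [0, 0, 0, 0], [0, 0, 0, 0], [0, 0, 0, 0], [0, 0, 0, 0], [0, 0, 0, 0], [0, 0, 0, 0], [0, 0, 0, 0], [0, 0, 0, 0], [0, 0, 0, 0]],
  ],
  jaw=1,
)

```text
time_s: 3.82
eef_pos: [0.541, -0.0428, 0.1234]
eef_rot: [0.001, -0.072, 0.997, -0.0]
wrist_force: [-0.9, 1.2, 6.2]
opening: 0.536
grasp_force: 62.2
```

drive_tool(
  plan=[
    [[0, 0, -0.03, 0], [0, 0, -0.08, 0], [0, 0, -0.14, 0], [0, 0, -0.19, 0], [0, 0, -0.19, 0]],
  ],
)

```text
time_s: 4.23
eef_pos: [0.5429, -0.0435, 0.2034]
eef_rot: [0.003, -0.072, 0.997, -0.001]
wrist_force: [1.5, -0.7, -1.5]
opening: 0.538
grasp_force: 62.1
```

```bash
python3 -c "
from h import *
p,R,o=pose();print(p,yaw(R),o['opening'],o['grasp_force']);print(go([.43,.36,.199]))"
```

```text
[ 0.54290479 -0.04351417  0.2033645 ] -171.7616085123153 0.5382320958626114 62.14741383919318
[0.1349 1.0388 0.0066 0.    ]
```

Held and lifted. I carry it at about 0.3 m/s.

drive_tool(
  plan=[
    [[0.003, 0.03, 0, 0], [0.011, 0.09, 0, 0], [0.02, 0.16, 0, 0], [0.03, 0.23, 0, 0], [0.039, 0.3, 0, 0], [0.048, 0.37, 0, 0], [0.057, 0.44, 0, 0], [0.066, 0.51, 0, 0], [0.075, 0.58, 0, 0], [0.084, 0.65, 0, 0], [0.093, 0.72, 0, 0], [0.102, 0.79, 0, 0]],
  ],
)

```text
time_s: 5.23
eef_pos: [0.4526, 0.2654, 0.1966]
eef_rot: [-0.002, -0.072, 0.997, -0.0]
wrist_force: [0.5, 0.1, -1.4]
opening: 0.537
grasp_force: 62.1
```

drive_tool(
  plan=[
    [[0.01, 0.07, 0, 0], [0.02, 0.13, 0, 0], [0.028, 0.19, 0, 0], [0.032, 0.23, 0, 0], [0.033, 0.245, 0, 0], [0.033, 0.245, 0, 0], [0.033, 0.245, 0, 0]],
  ],
)

```text
time_s: 5.82
eef_pos: [0.427, 0.3586, 0.1973]
eef_rot: [-0.001, -0.072, 0.997, -0.001]
wrist_force: [0.3, -0.1, -1.9]
opening: 0.534
grasp_force: 62.1
```

```bash
python3 -c "
from h import *
p,R,o=pose();print(p,yaw(R),o['opening'],o['grasp_force'],o['wrist_force']);print(go([.43,.36,.0235]))"
```

```text
[0.4270125  0.35863911 0.19733222] -171.730804411885 0.5343760982417707 62.11783411905344 [ 0.31800193 -0.14160514 -1.93903293]
[-0.0087  0.0028  0.4346  0.    ]
```

drive_tool(
  plan=[
    [[0, 0, 0.04, 0], [0, 0, 0.1, 0], [0, 0, 0.17, 0], [0, 0, 0.24, 0], [0, 0, 0.3, 0], [0, 0, 0.35, 0], [0, 0, 0.39, 0], [0, 0, 0.41, 0], [0, 0, 0.415, 0], [0, 0, 0.42, 0], [0, 0, 0.42, 0]],
  ],
)

```text
time_s: 6.73
eef_pos: [0.4285, 0.3591, 0.0312]
eef_rot: [0.001, -0.071, 0.997, 0.0]
wrist_force: [-1.1, 0.6, -2.5]
opening: 0.535
grasp_force: 62.1
```

drive_tool(
  plan=[
    [[0, 0, 0.003, 0], [0, 0, 0.006, 0], [0, 0, 0.009, 0], [0, 0, 0.009, 0]],
  ],
)

```text
time_s: 7.07
eef_pos: [0.4279, 0.3593, 0.0272]
eef_rot: [0.0, -0.072, 0.997, 0.0]
wrist_force: [0.5, -0.4, -2.6]
opening: 0.539
grasp_force: 62.1
```

drive_tool(
  plan=[
    [[0, 0, 0.0025, 0], [0, 0, 0.005, 0], [0, 0, 0.0075, 0], [0, 0, 0.0075, 0]],
  ],
)

```text
time_s: 7.4
eef_pos: [0.4276, 0.3591, 0.0236]
eef_rot: [-0.0, -0.072, 0.997, -0.0]
wrist_force: [1.0, 0.3, -2.2]
opening: 0.54
grasp_force: 62.1
```

drive_tool(
  plan=[
    [[0, 0, 0.002, 0], [0, 0, 0.004, 0], [0, 0, 0.004, 0]],
  ],
)

```text
time_s: 7.65
eef_pos: [0.4278, 0.3592, 0.0234]
eef_rot: [-0.0, -0.072, 0.997, -0.0]
wrist_force: [-3.3, -3.0, 8.2]
opening: 0.536
grasp_force: 63.2
```

Contact with the counter (10 N), so I release and rise.

drive_tool(
  plan=[
    [[0, 0, 0, 0], [0, 0, 0, 0], [0, 0, 0, 0], [0, 0, 0, 0], [0, 0, 0, 0], [0, 0, 0, 0], [0, 0, 0, 0], [0, 0, 0, 0]],
  ],
  jaw=0,
)

```text
time_s: 8.32
eef_pos: [0.4277, 0.3591, 0.0222]
eef_rot: [-0.0, -0.072, 0.997, -0.0]
wrist_force: [1.1, -0.5, 0.5]
opening: 1.003
grasp_force: 0.0
```

drive_tool(
  plan=[
    [[0, 0, -0.05, 0], [0, 0, -0.12, 0], [0, 0, -0.22, 0], [0, 0, -0.32, 0], [0, 0, -0.42, 0], [0, 0, -0.5, 0], [0, 0, -0.56, 0], [0, 0, -0.56, 0]],
  ],
)

```text
time_s: 8.98
eef_pos: [0.4305, 0.3608, 0.2532]
eef_rot: [0.005, -0.072, 0.997, 0.002]
wrist_force: [0.1, 0.2, 1.7]
opening: 0.998
grasp_force: 0.0
```

```bash
python3 - <<'E'
from h import *
p,R,o=pose();print(p,yaw(R),o['opening'],o['time_s'])
T,d=snap('top');P=pts('top',d)
# jar cap
m=(abs(P[...,0]-.43)<.06)&(abs(P[...,1]-.36)<.06)&(P[...,2]>.06)&(P[...,2]<.09)
print('jar',m.sum(),np.median(P[m],0))
# lock plate from top view, z=.1
h=cv2.cvtColor(T,cv2.COLOR_RGB2HSV)
m=((h[...,0]>12)&(h[...,0]<35)&(h[...,1]>90)&(h[...,2]>90)&(abs(P[...,2]-.1)<.01)&(abs(P[...,0]-.54)<.04)&(abs(P[...,1]+.04)<.04)).astype(np.uint8)
c=max(cv2.findContours(m,0,1)[0],key=cv2.contourArea)
r=cv2.minAreaRect((ray('top',c[:,0],.1)[:,:2]*1000).astype(np.float32));print('plate',r)
# go via midpoint to above keyhole
print(go([.539,-.042,.25],188.3))
E
```

```text
[0.43054676 0.36076205 0.25316116] -171.76206883274097 0.9978460942560206 8.9833
jar 61 [0.41639481 0.35836085 0.07430212]
plate ((538.3848266601562, -42.66455078125), (47.33149719238281, 45.82358169555664), 8.076326370239258)
[-1.2700e-01 -1.0342e+00 -1.7000e-03 -4.0000e-04]
```

drive_tool(
  plan=[
    [[-0.063, -0.517, 0, 0], [-0.063, -0.517, 0, 0], [-0.063, -0.517, 0, 0], [-0.063, -0.517, 0, 0], [-0.063, -0.517, 0, 0], [-0.063, -0.517, 0, 0]],
  ],
)

```text
time_s: 9.53
eef_pos: [0.4834, 0.1517, 0.2447]
eef_rot: [-0.001, -0.068, 0.998, -0.001]
wrist_force: [0.4, -0.3, -0.5]
opening: 1.002
grasp_force: 0.0
```

drive_tool(
  plan=[
    [[-0.063, -0.517, 0, 0], [-0.063, -0.517, 0, 0], [-0.063, -0.517, 0, 0], [-0.063, -0.517, 0, 0], [-0.063, -0.517, 0, 0], [-0.063, -0.517, 0, 0], [-0.063, -0.517, 0, 0], [-0.063, -0.517, 0, 0]],
  ],
)

```text
time_s: 10.2
eef_pos: [0.5361, -0.0424, 0.2448]
eef_rot: [-0.001, -0.071, 0.997, 0.001]
wrist_force: [-0.1, 0.9, 0.3]
opening: 1.002
grasp_force: 0.0
```

```bash
python3 - <<'E'
from h import *
p,R,o=pose();print(p,yaw(R),o['time_s'])
a,d=snap('wrist');np.savez('w2.npz',im=a,d=d,p=p,R=R)
u,v=wpix([.5384,-.0427,.1],p,R)[0].astype(int);print(u,v)
k=cv2.resize(a[v-40:v+40,u-50:u+50],None,fx=6,fy=6,interpolation=cv2.INTER_CUBIC);save('w2',k)
E
```

```text
[ 0.53608708 -0.04237101  0.24480577] -171.81720997971289 10.2
320 227
```

View pics/w2.png

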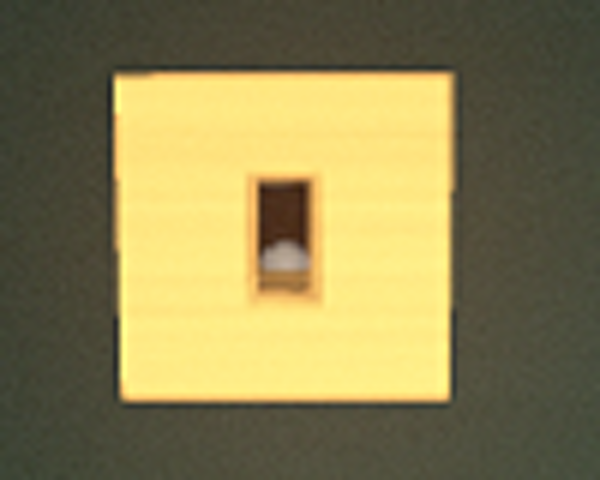

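```bash
cat >> h.py <<'E'
def avg(n=10):
    """mean pose over n control periods (camera calls pass the time)"""
    L=[];Q=[];F=[]
    for i in range(n):
        o=ctrl.get_obs();L.append(o['eef_pos']);w=o['eef_rot'];Q.append(np.r_[w[1:],w[0]]);F.append(o['wrist_force']);im,d=ctrl.camera('wrist')
    return np.mean(L,0),Ro.from_quat(Q).mean().as_matrix(),im,d,np.std(L,0),np.mean(F,0)
def plate(im,p,R,z=.1):
    h=cv2.cvtColor(im,cv2.COLOR_RGB2HSV);c=wpix([.5384,-.0427,.1],p,R)[0].astype(int)
    m=((h[...,2]>130)&(h[...,1]>80)&(h[...,0]<40)).astype(np.uint8)
    M=np.zeros_like(m);M[max(c[1]-80,0):c[1]+80,max(c[0]-80,0):c[0]+80]=1;m*=M
    c=max(cv2.findContours(m,0,1)[0],key=cv2.contourArea)
    r=cv2.minAreaRect((wray(c[:,0],p,R,z)[:,:2]*1000).astype(np.float32));return r
def hole(im,p,R,ctr,z=.1):
    X=np.array([[a,b,z] for a in np.linspace(-.014,.014,113) for b in np.linspace(-.014,.014,113)]);X[:,:2]+=ctr
    u=wpix(X,p,R).astype(np.float32)
    g=cv2.remap(im,u[:,0].reshape(113,113),u[:,1].reshape(113,113),1)
    return g # rows: world x, cols: world y
E
python3 - <<'E'
from h import *
p,R,im,d,s,f=avg();np.savez('w2.npz',im=im,d=d,p=p,R=R)
print(p,yaw(R),R[:,2],s)
r=plate(im,p,R);print(r)
u,v=wpix([.5384,-.0427,.1],p,R)[0].astype(int);print('depth-based lid z')
i=ctrl.camera_info('wrist');M=i['T_tool_cam']
g=hole(im,p,R,np.array(r[0])/1000).astype(float).sum(2)
b=g<350;y,x=np.nonzero(b);print('slot centre',np.array(r[0])+[(y.min()+y.max())/2/4-14,(x.min()+x.max())/2/4-14],(y.min(),y.max(),x.min(),x.max()))
print(go([.539,-.0427,.165],188.3,p,R))
E
```

```text
[ 0.53660859 -0.04180294  0.24606455] -171.68508357294587 [-3.99120694e-04  2.58355717e-04 -9.99999887e-01] [0.00025046 0.000404   0.00042752]
((537.6403198242188, -44.52630615234375), (43.428340911865234, 44.44314956665039), 8.307104110717773)
depth-based lid z
slot centre [536.76531982 -44.90130615] (np.int64(24), np.int64(81), np.int64(39), np.int64(70))
[-5.700e-03 -3.100e-03  2.027e-01  1.000e-04]
```

```bash
python3 -c "
from h import *
z=np.load('w2.npz');print(go([.4016,-.3293,.20],193.05,z['p'],z['R']))"
```

```text
[ 0.4379 -0.6624  0.1151 -0.0263]
```

drive_tool(
  plan=[
    [[0.43, -0.65, 0, -0.026], [0.43, -0.65, 0, -0.026], [0.43, -0.65, 0, -0.026], [0.43, -0.65, 0, -0.026], [0.43, -0.65, 0, -0.026], [0.43, -0.65, 0, -0.026], [0.438, -0.662, 0.115, -0.026], [0.438, -0.662, 0.115, -0.026], [0.438, -0.662, 0.115, -0.026], [0.438, -0.662, 0.115, -0.026], [0.438, -0.662, 0.115, -0.026]],
  ],
)

```text
time_s: 11.67
eef_pos: [0.4015, -0.33, 0.2005]
eef_rot: [0.0, -0.112, 0.994, 0.0]
wrist_force: [0.6, 0.9, -0.2]
opening: 0.994
grasp_force: 0.0
```

```bash
python3 - <<'E'
from h import *
p,R,im,d,s,f=avg();np.savez('w3.npz',im=im,d=d,p=p,R=R)
print(p,yaw(R),R[:,2],s,ctrl.get_obs()['time_s'])
u,v=wpix([.4016,-.3293,.065],p,R)[0].astype(int);print(u,v)
save('w3',cv2.resize(im[max(v-100,0):v+140,u-120:u+120],None,fx=2.5,fy=2.5,interpolation=cv2.INTER_CUBIC))
E
```

```text
[ 0.40210155 -0.32964257  0.20101803] -167.01907472718744 [ 8.43797825e-04 -8.28922549e-04 -9.99999300e-01] [0.00028474 0.00016493 0.00028043] 12.1667
321 226
```

View pics/w3.png

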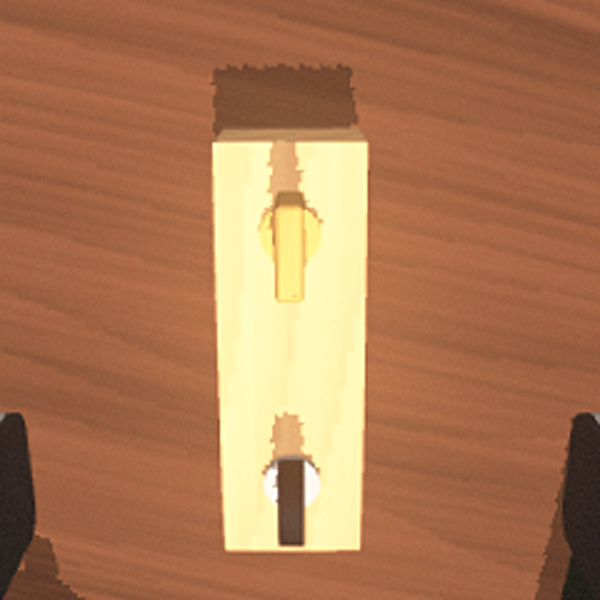

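The brass key (square bow, round collar) is in crop (290,235) with its bow along the picture's vertical. The black key is at (290,500). The yaw is aligned.

```bash
python3 - <<'E'
from h import *
z=np.load('w3.npz');p,R,im=z['p'],z['R'],z['im']
f=lambda x,y:[201+(x+.5)/2.5-.5,126+(y+.5)/2.5-.5]
print('bow',wray([f(290.5,253.5),f(290.5,207),f(290.5,300),f(276,253),f(305,253)],p,R,.077))
print('collar',wray([f(290,232),f(259,232),f(321,232)],p,R,.049))
h=cv2.cvtColor(im,cv2.COLOR_RGB2HSV)
m=((h[...,2]>150)&(h[...,1]>60)&(h[...,0]>15)&(h[...,0]<35)).astype(np.uint8);c=max(cv2.findContours(m,0,1)[0],key=cv2.contourArea)
r=cv2.minAreaRect((wray(c[:,0],p,R,.045)[:,:2]*1000).astype(np.float32));print('block',r)
d=z['d'];print('depths bow/block',d[222:232,315:320].mean(),d[262:268,310:325].mean())
# height by two views: top camera line to bow
T=np.load('top.npz')['d'];P=pts('top',T)
m=(abs(P[...,0]-.4016)<.03)&(abs(P[...,1]+.329)<.03);print('top zmax',np.sort(P[m][:,2])[-8:])
E
```

```text
bow [[ 0.40017623 -0.33349142  0.077     ]
 [ 0.38661191 -0.33658806  0.077     ]
 [ 0.41406849 -0.33032403  0.077     ]
 [ 0.40098626 -0.33768388  0.077     ]
 [ 0.39907026 -0.32936779  0.077     ]]
collar [[ 0.39979159 -0.33401482  0.049     ]
 [ 0.40203702 -0.34379508  0.049     ]
 [ 0.39753607 -0.32424381  0.049     ]]
block ((444.1661376953125, -323.6358337402344), (149.74148559570312, 50.48137283325195), 13.090535163879395)
depths bow/block 0.2732834 0.31127667
top zmax [0.07876637 0.07878419 0.07890199 0.07904199 0.07950293 0.08018257
 0.08078393 0.08158093]
```

```bash
python3 -c "
from h import *
z=np.load('w3.npz');print(go([.4002,-.3336,.052],193.07,z['p'],z['R']))"
```

```text
[ 0.0071 -0.0082  0.3725 -0.0005]
```

drive_tool(
  plan=[
    [[0.007, -0.008, 0.08, 0], [0.007, -0.008, 0.16, 0], [0.007, -0.008, 0.23, 0], [0.007, -0.008, 0.29, 0], [0.007, -0.008, 0.34, 0], [0.007, -0.008, 0.365, 0], [0.007, -0.008, 0.372, 0], [0.007, -0.008, 0.372, 0], [0.007, -0.008, 0.372, 0]],
  ],
)

```text
time_s: 12.92
eef_pos: [0.4, -0.3346, 0.0526]
eef_rot: [0.0, -0.112, 0.994, -0.001]
wrist_force: [0.6, 0.1, 0.2]
opening: 0.999
grasp_force: 0.0
```

drive_tool(
  plan=[
    [[0, 0, 0, 0], [0, 0, 0, 0], [0, 0, 0, 0], [0, 0, 0, 0], [0, 0, 0, 0], [0, 0, 0, 0], [0, 0, 0, 0], [0, 0, 0, 0], [0, 0, 0, 0], [0, 0, 0, 0], [0, 0, 0, 0], [0, 0, 0, 0]],
  ],
  jaw=1,
)

```text
time_s: 13.92
eef_pos: [0.3995, -0.3341, 0.0518]
eef_rot: [0.0, -0.112, 0.994, -0.0]
wrist_force: [-0.2, 0.5, 4.9]
opening: 0.093
grasp_force: 59.4
```

```bash
python3 - <<'E'
from h import *
p,R,im,d,s,f=avg(6);o=ctrl.get_obs();np.savez('w4.npz',im=im,d=d,p=p,R=R)
print(p,yaw(R),R[:,2],s,f,o['torque'],o['opening'],o['grasp_force'],o['time_s'])
save('w4',cv2.resize(im[150:390,200:440],None,fx=2.5,fy=2.5))
E
```

```text
[ 0.39951419 -0.33406417  0.05177124] -167.08993850161093 [ 2.99636446e-04 -4.36389371e-04 -9.99999860e-01] [6.61690396e-06 1.05612027e-05 5.43980065e-06] [-0.47399666  0.45553523  5.37237395] [0.08636219 0.11843526 0.00015572] 0.08971382899222656 59.41407322883606 14.2167
```

View pics/w4.png

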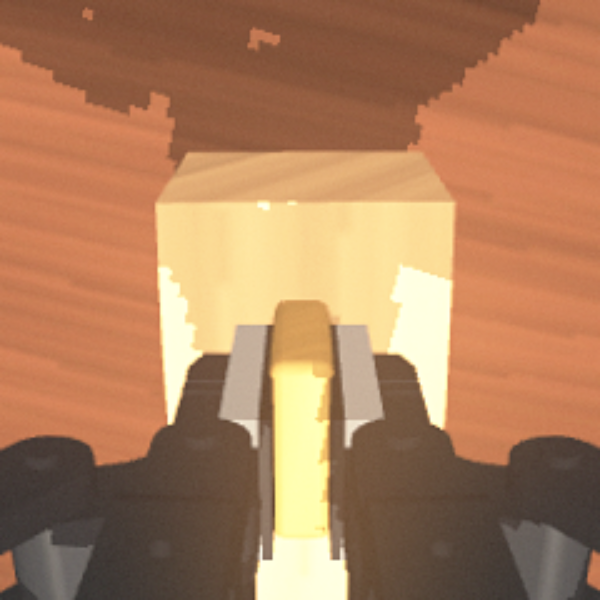

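drive_tool(
  plan=[
    [[0, 0, -0.02, 0], [0, 0, -0.05, 0], [0, 0, -0.09, 0], [0, 0, -0.14, 0], [0, 0, -0.2, 0], [0, 0, -0.27, 0], [0, 0, -0.32, 0], [0, 0, -0.32, 0], [0, 0, -0.32, 0]],
  ],
)

```text
time_s: 14.97
eef_pos: [0.3999, -0.3345, 0.1814]
eef_rot: [0.001, -0.112, 0.994, -0.002]
wrist_force: [-0.5, -0.1, -1.1]
opening: 0.09
grasp_force: 58.9
```

```bash
python3 - <<'E'
from h import *
p,R,im,d,s,f=avg(4);o=ctrl.get_obs()
print(p,yaw(R),f,o['opening'],o['grasp_force'],o['time_s'])
print(go([.537,-.0446,.165],188.3,p,R))
E
```

```text
[ 0.39919732 -0.33359586  0.17955513] -167.08855444634926 [-0.00572726  0.06874063 -1.39379791] 0.08686518852718066 58.92840027809143 15.1667
[-0.4972  0.6272  0.0364  0.0256]
```

drive_tool(
  plan=[
    [[-0.05, 0.06, 0, 0.0256], [-0.12, 0.15, 0, 0.0256], [-0.19, 0.24, 0, 0.0256], [-0.26, 0.33, 0, 0.0256], [-0.33, 0.42, 0, 0.0256], [-0.4, 0.5, 0, 0.0256], [-0.45, 0.57, 0, 0.0256], [-0.49, 0.615, 0.02, 0.0256], [-0.497, 0.627, 0.036, 0.0256], [-0.497, 0.627, 0.036, 0.0256], [-0.497, 0.627, 0.036, 0.0256]],
  ],
)

```text
time_s: 16.08
eef_pos: [0.536, -0.0447, 0.1636]
eef_rot: [-0.002, -0.073, 0.997, 0.0]
wrist_force: [-0.8, 0.1, -0.6]
opening: 0.095
grasp_force: 58.9
```

```bash
python3 - <<'E'
from h import *
p,R,im,d,s,f=avg(6);o=ctrl.get_obs();np.savez('w5.npz',im=im,d=d,p=p,R=R)
print(p,yaw(R),f,R[:,2],o['time_s'])
r=plate(im,p,R);print(r)
print(go([.537,-.0446,.15],188.3,p,R))
save('w5',cv2.resize(im[120:360,200:440],None,fx=2.5,fy=2.5))
E
```

```text
[ 0.53659507 -0.04590206  0.16474365] -171.7565750995406 [-0.20165331 -0.23089741 -0.47942405] [-1.02058850e-03 -7.61967475e-05 -9.99999476e-01] 16.3833
((553.2015991210938, -42.74131774902344), (75.89320373535156, 44.37547302246094), 8.247069358825684)
[-0.0015  0.0031  0.0369 -0.0003]
```

View pics/w5.png

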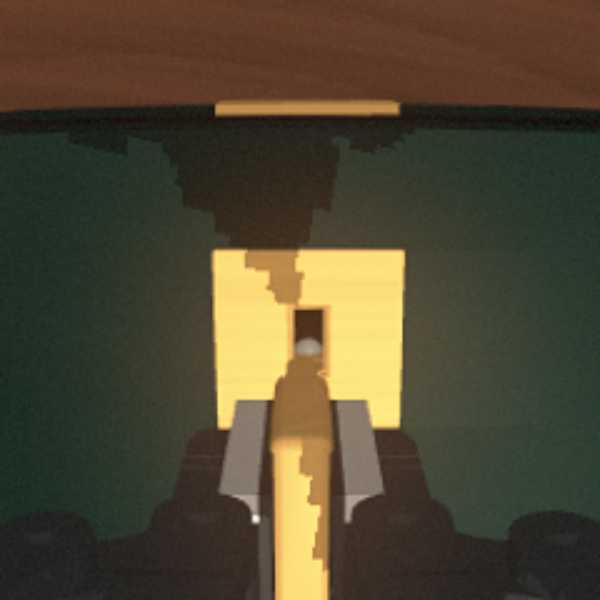

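The plate spans crop (214..404, 250..430) with the slot at (310,330). The key at x=301 is nearer the camera, so it lines up. I shift +1 mm in y and -0.5 mm in tool x, then go down slowly.

drive_tool(
  plan=[
    [[-0.001, 0.0025, 0, -0.0003], [-0.001, 0.0025, 0.01, -0.0003], [-0.001, 0.0025, 0.02, -0.0003], [-0.001, 0.0025, 0.03, -0.0003], [-0.001, 0.0025, 0.04, -0.0003], [-0.001, 0.0025, 0.048, -0.0003], [-0.001, 0.0025, 0.055, -0.0003], [-0.001, 0.0025, 0.062, -0.0003], [-0.001, 0.0025, 0.067, -0.0003], [-0.001, 0.0025, 0.067, -0.0003], [-0.001, 0.0025, 0.067, -0.0003]],
  ],
)

```text
time_s: 17.3
eef_pos: [0.5373, -0.044, 0.1382]
eef_rot: [-0.0, -0.073, 0.997, -0.0]
wrist_force: [-0.4, 0.0, -0.6]
opening: 0.095
grasp_force: 58.7
```

```bash
python3 - <<'E'
from h import *
p,R,im,d,s,f=avg(4);o=ctrl.get_obs()
print(p,yaw(R),f,o['torque'],o['opening'],o['time_s'],'tip-lid',p[2]-.0438-.1,'home dz',(p[2]-.1068)/.4)
E
```

```text
[ 0.53738102 -0.04395385  0.13833487] -171.64411421828828 [ 0.00264068 -0.27386287 -0.66001607] [-0.12459403 -0.01021373  0.02399877] 0.08890409971721518 17.5 tip-lid -0.005465133862413651 home dz 0.07883716534396588
```

The tip is 5.5 mm in and free. I continue towards the upper pins.

drive_tool(
  plan=[
    [[0, 0, 0.005, 0], [0, 0, 0.01, 0], [0, 0, 0.015, 0], [0, 0, 0.02, 0], [0, 0, 0.024, 0], [0, 0, 0.024, 0]],
  ],
)

```text
time_s: 18.0
eef_pos: [0.5372, -0.044, 0.1283]
eef_rot: [-0.0, -0.073, 0.997, -0.0]
wrist_force: [0.4, -0.7, -1.5]
opening: 0.093
grasp_force: 58.7
```

```bash
python3 - <<'E'
from h import *
p,R,im,d,s,f=avg(4);o=ctrl.get_obs()
print(p,yaw(R),f,o['torque'],o['opening'],o['time_s'],'tip-lid',p[2]-.0438-.1)
E
```

```text
[ 0.53724524 -0.04402027  0.12839449] -171.6476419848762 [ 0.11131271 -0.85392    -1.39066691] [-0.25635572 -0.02287722  0.02194468] 0.09611543555718738 18.2 tip-lid -0.01540551443991009
```

drive_tool(
  plan=[
    [[0, 0, 0.002, 0.018], [0, 0, 0.004, 0.018], [0, 0, 0.006, -0.018], [0, 0, 0.008, -0.018], [0, 0, 0.01, 0.018], [0, 0, 0.012, 0.018], [0, 0, 0.014, -0.018], [0, 0, 0.016, -0.018], [0, 0, 0.018, 0.018], [0, 0, 0.02, 0.018], [0, 0, 0.022, -0.018], [0, 0, 0.022, 0]],
  ],
)

```text
time_s: 19.2
eef_pos: [0.5373, -0.0442, 0.1204]
eef_rot: [-0.0, -0.077, 0.997, -0.0]
wrist_force: [-3.0, -2.1, 5.6]
opening: 0.092
grasp_force: 59.7
```

drive_tool(
  plan=[
    [[0, 0, 0, 0]],
  ],
)

```text
time_s: 19.28
eef_pos: [0.5374, -0.0442, 0.1204]
eef_rot: [0.0, -0.072, 0.997, -0.0]
wrist_force: [-3.7, -2.8, 5.0]
opening: 0.091
grasp_force: 59.6
```

drive_tool(
  plan=[
    [[0, 0, 0.002, 0.018], [0, 0, 0.004, 0.018], [0, 0, 0.006, -0.018], [0, 0, 0.008, -0.018], [0, 0, 0.01, 0.018], [0, 0, 0.012, 0.018], [0, 0, 0.014, -0.018], [0, 0, 0.016, -0.018], [0, 0, 0.018, 0.018], [0, 0, 0.02, 0.018], [0, 0, 0.022, -0.018], [0, 0, 0.022, 0]],
  ],
)

```text
time_s: 20.28
eef_pos: [0.5375, -0.0445, 0.1122]
eef_rot: [0.0, -0.077, 0.997, -0.001]
wrist_force: [-6.6, -3.4, 10.7]
opening: 0.089
grasp_force: 60.4
```

drive_tool(
  plan=[
    [[0, 0, 0, 0]],
  ],
)

```text
time_s: 20.37
eef_pos: [0.5375, -0.0445, 0.1122]
eef_rot: [0.0, -0.073, 0.997, -0.001]
wrist_force: [-6.1, -2.8, 9.8]
opening: 0.091
grasp_force: 60.4
```

drive_tool(
  plan=[
    [[0.001, -0.0005, 0.002, 0.018], [0.001, -0.0005, 0.004, 0.018], [0.0015, -0.001, 0.006, -0.018], [0.0015, -0.001, 0.008, -0.018], [0.0015, -0.001, 0.01, 0.018], [0.0015, -0.001, 0.012, 0.018], [0.0015, -0.001, 0.014, -0.018], [0.0015, -0.001, 0.015, -0.018], [0.0015, -0.001, 0.016, 0.018], [0.0015, -0.001, 0.017, 0.018], [0.0015, -0.001, 0.018, -0.018], [0.0015, -0.001, 0.018, 0]],
  ],
)

```text
time_s: 21.37
eef_pos: [0.5376, -0.0447, 0.1067]
eef_rot: [0.001, -0.077, 0.997, -0.0]
wrist_force: [-9.5, -0.8, 22.5]
opening: 0.088
grasp_force: 62.2
```

drive_tool(
  plan=[
    [[0, 0, 0, 0]],
  ],
)

```text
time_s: 21.45
eef_pos: [0.5376, -0.0447, 0.1067]
eef_rot: [0.001, -0.073, 0.997, -0.001]
wrist_force: [-9.0, -0.6, 21.5]
opening: 0.091
grasp_force: 62.2
```

```bash
python3 - <<'E'
from h import *
p,R,im,d,s,f=avg(4);o=ctrl.get_obs()
print(p,yaw(R),f,o['torque'],o['opening'],o['time_s'],'tip-lid',p[2]-.0438-.1)
S,_=ctrl.camera('scene')
A=cv2.resize(im[140:380,220:420],(400,480));B=cv2.resize(S[230:302,240:300],(400,480),interpolation=cv2.INTER_CUBIC)
save('w6',np.hstack([A,B]))
E
```

```text
[ 0.53761105 -0.04467803  0.10666926] -171.5842622056023 [-8.90105436 -0.68043934 21.71831265] [-0.14689115  1.78235559 -0.00579286] 0.09466751025123357 21.65 tip-lid -0.03713074494251359
```

View pics/w6.png

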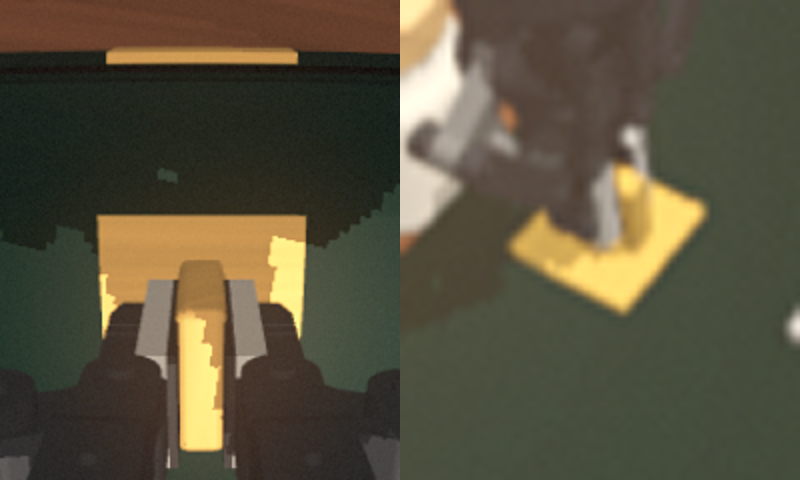

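The TCP is at the home height (tip 37.1 mm below the lid), the force jumped to 22 N, and the picture shows the collar down on the plate. I ease the press slightly and turn clockwise.

drive_tool(
  plan=[
    [[0.001, 0, -0.0005, 0], [0.001, 0, -0.001, 0], [0.001, 0, -0.001, 0.02], [0.001, 0, -0.001, 0.05], [0.001, 0, -0.001, 0.08], [0.001, 0, -0.001, 0.11]],
  ],
)

```text
time_s: 22.2
eef_pos: [0.5375, -0.0444, 0.1067]
eef_rot: [0.001, 0.101, 0.995, 0.0]
wrist_force: [-6.0, 0.9, 18.4]
opening: 0.094
grasp_force: 61.6
```

```bash
python3 - <<'E'
from h import *
p,R,o=pose()
print(p,yaw(R),o['wrist_force'],o['torque'],o['q'],o['opening'],o['time_s'])
E
```

```text
[ 0.53745919 -0.0443625   0.10666329] 168.3867025301603 [-5.96813198  0.85868474 18.44327373] [0.117773   1.19423509 0.13825969] [-3.02831770e-01  2.49023092e-01  1.79960922e+00  4.93430491e-04
  1.09082527e+00 -1.67116544e+00] 0.09388290516503238 22.2
```

It turns freely (20° with little torque), so I continue.

drive_tool(
  plan=[
    [[0, 0, 0, 0.035], [0, 0, 0, 0.07], [0, 0, 0, 0.105], [0, 0, 0, 0.14], [0, 0, 0, 0.175], [0, 0, 0, 0.21], [0, 0, 0, 0.245], [0, 0, 0, 0.28], [0, 0, 0, 0.315], [0, 0, 0, 0.345], [0, 0, 0, 0.37], [0, 0, 0, 0.37]],
  ],
)

```text
time_s: 23.2
eef_pos: [0.5384, -0.0436, 0.1067]
eef_rot: [0.001, 0.631, 0.776, 0.002]
wrist_force: [-3.3, 3.9, 15.3]
opening: 0.091
grasp_force: 61.2
```

```bash
python3 - <<'E'
from h import *
p,R,o=pose()
print(p,yaw(R),o['wrist_force'],o['torque'],o['opening'],o['time_s'])
E
```

```text
[ 0.5384496  -0.0435635   0.10671304] 101.7930950088482 [-3.33084749  3.93148693 15.28470575] [0.68965935 0.41278474 0.0479867 ] 0.09085063792233587 23.2
```

drive_tool(
  plan=[
    [[0, 0, 0, 0.01], [0, 0, 0, 0.02], [0, 0, 0, 0.028], [0, 0, 0, 0.028], [0, 0, 0, 0.028], [0, 0, 0, 0.028], [0, 0, 0, 0.028]],
  ],
)

```text
time_s: 23.78
eef_pos: [0.5384, -0.0436, 0.1067]
eef_rot: [0.001, 0.663, 0.749, 0.002]
wrist_force: [-2.1, 3.9, 14.9]
opening: 0.092
grasp_force: 61.2
```

```bash
python3 - <<'E'
from h import *
p,R,o=pose()
print(p,yaw(R),o['wrist_force'],o['torque'],o['opening'],o['grasp_force'],o['time_s'])
T,d=snap('top');P=pts('top',d);T0=cv2.imread('pics/top.png')[...,::-1]
m=(abs(P[...,0]-.43)<.06)&(abs(P[...,1]-.36)<.06)&(P[...,2]>.065)&(P[...,2]<.085);print('jar',m.sum(),P[m].mean(0),P[m][:,2].std())
A=T[170:270,280:440];B=T[220:340,70:230][:100]
w=np.vstack([np.hstack([T[150:270,280:430],T0[150:270,280:430]]),np.hstack([T[200:320,130:280],T[200:320,430:580]])])
save('w7',cv2.resize(w,None,fx=2.4,fy=2.4,interpolation=cv2.INTER_CUBIC))
E
```

```text
[ 0.53843302 -0.04355201  0.10672271] 97.0000637414909 [-2.1381986   3.8600049  14.86732661] [0.65668108 0.46927156 0.16096347] 0.09189217926369668 61.19351863861084 23.7833
jar 278 [0.43028736 0.36080197 0.07350662] 0.0031244177371799815
```

View pics/w7.png

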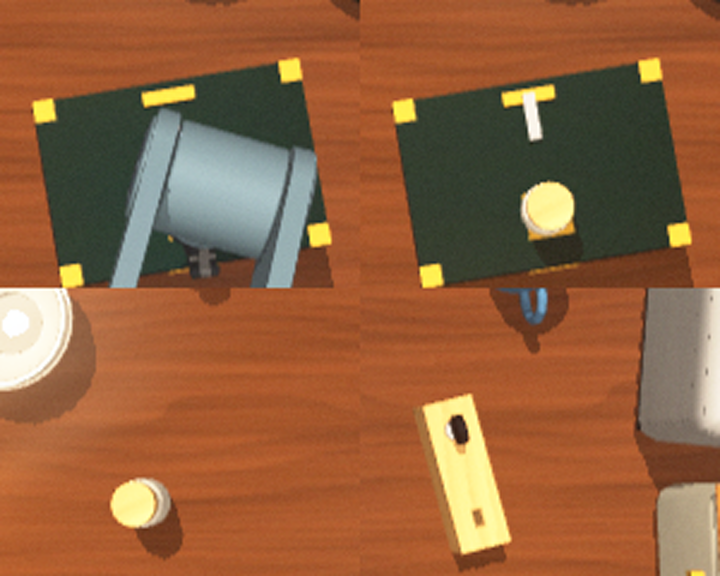

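The bolt has left its bracket (168,96), so the lock is turned. The jar stands on the counter at (140,503), and the black key is still in its block. The tool has turned 91.3° and the torque rose at the stop, so I hand in.

```bash
python3 -c "
from h import *
print(ctrl.hand_in())"
```

```text
the job is handed in; nothing more can be done
None
```

I handed the job in at about 24 s of robot time, and no verdict came back. The jar stands upright on the counter, and the brass key is fully home, turned clockwise about 91° to its stop and still gripped. The black key looked undisturbed in the last picture.

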